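# Dose the portafilter at the grinder and lift it out level

## Task

The portafilter lies on the fork of the coffee grinder, a little short of the sprung dosing switch: take it by its handle, push it straight in along the fork until it stops against the grinder's face, and hold it pressed there for two full seconds while it doses. Then draw it straight back out from under the chute and lift it about ten centimetres higher than the fork, clear of everything, always keeping it level so that no coffee would spill. Finish while still holding it up there in the gripper, level and motionless, and leave the other things on the counter where they stand.

Things in the scene. Friction and masses are not known exactly. Their poses are not given: they have to be found in the camera images.
- portafilter: Portafilter, about 0.36 kg: round steel head 72 mm wide, 30 mm tall, open on top, two side lugs out to 44 mm from the centre; flat-sided wooden handle 24 mm wide, 22 mm high, from 50 to 170 mm from the head's centre. Origin: centre of the head's underside; z up, handle along -x; centre of mass 12 mm towards the handle. It lies on the grinder's fork, 120 mm above the counter.
- handle (a point): Point to grip on the portafilter's handle: on the handle's axis, 100 mm from the head's centre along the portafilter's -x, 20 mm above the head's underside. Same axes as the portafilter.
- grinder: Grinder, fixed: aluminium column 140 x 150 mm, 400 mm tall with amber hopper. Origin: centre of its foot on the counter; z up; front faces -x. Its flat front face, x = -70 mm, is the stop for the head. Fork: two flat steel prongs, no side walls, 8 mm thick, 62 mm wide overall, 34 mm between, from the face to x = -175 mm, top at z = 120 mm. A catch tray below, 18 mm high, reaches x = -190 mm.
- home (a point): Point on the grinder where the centre of the head's underside lies when the portafilter is fully home: x = -106 mm, y = 0, z = 120 mm in the grinder's frame, same axes (push along +x, handle towards -x).
- chute (a point): Centre of the lower end of the grinder's chute nozzle (38 mm across), 188 mm above the counter, 98 mm in front of the grinder's centre. The black housing above it starts at 210 mm height and reaches 118 mm in front of the grinder's centre.
- dose_switch (a joint): Sprung switch: round plunger 18 mm across in the middle of the grinder's front face, axis 136 mm above the counter, 9 mm proud of the face, sliding along the grinder's x. 0 = out, 0.009 m = flush with the face. It pushes back with 4 N when out, 7.5 N when flush, and would push a released portafilter out again. At the start the head is 6 to 20 mm short of it.
- tamper: Bystander: steel coffee tamper, 58 mm base, 75 mm tall. Origin: centre of its underside. Leave it standing.
- espresso_cup: Bystander: white ceramic cup, 64 mm wide, 58 mm tall. Origin: centre of its underside. Leave it standing.
- milk_jug: Bystander: steel milk jug with one handle, 80 mm wide, 85 mm tall. Origin: centre of its underside. Leave it standing.
- bean_jar: Bystander: amber glass jar with steel lid, 90 mm wide, 140 mm tall. Origin: centre of its underside. Leave it standing.
- soap_bottle: Bystander: green plastic bottle, 60 mm wide, 190 mm tall. Origin: centre of its underside. Leave it standing.
- sugar_bowl: Bystander: blue bowl, 90 mm wide, 50 mm tall. Origin: centre of its underside. Leave it standing.
Mind the look-alikes: they are no part of the job. What is shaped like the portafilter but orange or yellow is not meant.

How it is judged (in metres and radians):
On the way:
1. the portafilter is held home on the fork against the grinder, with the dosing switch pushed in, level and steady for 1.5 s (value of joint dose_switch above 0.006 m and x of portafilter in the frame of grinder above -0.114 m and y of portafilter in the frame of grinder between -0.012 and 0.012 m and z of portafilter in the frame of grinder below 0.135 m and linear speed of portafilter below 0.03 m/s and angle between portafilter's own z axis and vertical below 0.12 rad), for 1.5 s.
At the end, for the whole second after the job is handed in: Portafilter held by the fingers alone, 60 mm or more above the fork, its head drawn out over 160 mm from the grinder's centre, level within 0.12 rad, still (under 0.03 m/s, 0.3 rad/s), touching neither grinder nor bystanders; the switch is out again (z of portafilter in the frame of grinder above 0.18 m and x of portafilter in the frame of grinder below -0.16 m and angle between portafilter's own z axis and vertical below 0.12 rad and linear speed of portafilter below 0.03 m/s and angular speed of portafilter below 0.3 rad/s and contact force between portafilter and the fingers above 1 N and contact force between portafilter and grinder below 0.05 N and value of joint dose_switch below 0.002 m and contact force between portafilter and tamper below 0.05 N and contact force between portafilter and espresso_cup below 0.05 N and contact force between portafilter and milk_jug below 0.05 N and contact force between portafilter and bean_jar below 0.05 N and contact force between portafilter and soap_bottle below 0.05 N and contact force between portafilter and sugar_bowl below 0.05 N); the arm keeps its last pose, push and grip.
It fails at once if the portafilter is tipped by more than 0.35 rad (angle between portafilter's own z axis and vertical above 0.35 rad).
It fails at once if a bystander is moved by more than 30 mm (distance of any of tamper, espresso_cup, milk_jug, bean_jar, soap_bottle, sugar_bowl from where it was at the start of the episode above 0.03 m).
It also fails if it takes over 42 s, if anything falls off the work surface, if the arm or the gripper's body presses on something with over 40 N, if the wrist force passes 120 N, or if a joint passes its speed limit or range.

## Robot

A 6-joint arm with a two-finger parallel gripper is mounted at the origin on the work surface. World frame = base frame: x ahead of the robot, y to its left, z up, the work surface at z = 0. Lengths are in m, angles in degrees, forces in N, time in s.
With the tool pointing down it reaches from about 0.3 to 0.75 m from the base axis. Payload 8.5 kg.
Tool frame: the origin (TCP) lies midway between the tips of the shut fingers; the grasp point (between the pads) lies 19 mm behind it (env.grasp_offset is the distance from the TCP to the grasp point, in m); z points along the fingers, y is the line along which they close (so a half turn about z gives the same grasp; the last joint's range is limited). The gripper opens to 85 mm and grips with 20 to 120 N. Pads are 22 mm wide; open, the fingers measure 114 mm over their backs; the gripper's body (76 mm by 85 mm) begins 54 mm behind the grasp point. The pads swing forward as they close: fully open they stand 13 mm farther back than shut.
Start: joints at [59.685, 21.807, 74.336, -0, 83.858, -12.336], TCP at [0.17, 0.523, 0.231] pointing down, gripper open.
Joint ranges: [-178.18, 178.18], [-50.72, 133.34], [12.68, 142.11], [-81.47, 261.47], [9.98, 163.14], [-165.26, 165.26]. Speed limits (degrees/s): [136.94, 136.94, 180, 180, 180, 180].

## Interface

Orientations are given as a 3x3 rotation matrix whose columns are the frame's x, y, z axes.
In Python, from rig import env gives the robot as it stands.
- The arm moves only by the tool servo_tool, never from a script. Its argument "deltas" is text: rows parted by semicolons, each of 7 numbers parted by spaces: the opening, from 0 (shut) to 1 (fully open), then the shift along the tool's x, y, z in mm, then the turn, a rotation vector about the tool's x, y, z in rad. A call has 1 to 8 rows; each row shifts and turns the commanded pose from where the row before left it, along the tool's axes as they then stand; what a row does not reach is not made up. A row lasts 1/12 s, in which the tool goes at most 41.7 mm and 7.16 degrees, less where a joint would pass 70% of its speed; a pose out of reach is approached as far as the arm can. A call is refused whole if a number of a shift passes 41.7 or a number of a turn 0.125, either way. A call with a gripper value outside its range is refused whole. The fingers move at their own pace and stop on an object; "newtons" is the grip in N (left out, the last holds). Time passes only in rows, so rows that do not move let the fingers close. It gives the time, the measured TCP pose, the force, the opening and the grip force at its end, in the units of the state.
- env.observe(): the state, without advancing time (a new reading comes with each control period).
- env.get_image(name): name is "scene" or "top" or "wrist"; returns a dict with "img" (400x640x3 uint8, red, green, blue), "depth" (400x640 float32, m along the optical axis (not along the pixel's ray), 0 where there is no reading), "camera_matrix" (3x3 intrinsics, pixels), "world_to_cam" (4x4, takes a point from world to camera coordinates). Camera axes: x right, y down, z forward; pixel columns grow to the right and rows downward; lengths in m; the calibration is good to about 2 mm. The wrist camera is an equidistant fisheye: a pixel r from the principal point sees the ray r / f radians off the axis. A picture is of the moment at which its call begins.
- env.close_job(): hands the job in; it is judged then, once.
Trained networks look in a picture, given as the dict that the camera call returned (one of the last four; its "shot" number tells which), for a name from the list of things; names that differ only in an ending like _2 or _b are one class to them, and where a whole thing is asked for, a point or a joint stands for the part that bears it (a point fixed in the world has none). Each returns a list of dicts, best first, with "conf" (0 to 1); they miss things now and then, are a little off and sometimes report something else, mostly with a low value. They report only what shows in the picture. A call takes as long as a camera call. They do not tell look-alikes from the thing itself.
- env.spot_in(name, picture): "bbox" ([centre column, centre row, width, height] in pixels, round what is visible of it).
- env.spot_point(name, picture): "uv" ([column, row] in pixels: a listed point, or the origin of a listed thing).
The state is a dict: "time_s": time; "q": joint angles; "qvel": joint speeds; "joint_efforts": joint torques, N m; "position": TCP position; "tool_rot": TCP orientation; "ft_force": force on the tool from outside, world axes, zero at the start; "wrist_torque": the same for the moment, N m; "grip_width": finger opening in m; "gripper_force": force on a finger pad.
Only numpy, scipy, OpenCV 4.12 (cv2) and the standard library are available. Lean on these libraries where they do the work, as an engineer would, in place of code of your own. Each camera call takes 0.05 s, during which the arm holds its last target. There are 200 camera calls.

## Working session

There is one attempt and no reset: what is moved stays moved. The work goes in short steps, Python scripts to look and compute and a tool call to move; the robot and the scene stay as the last step left them, time stands still between calls to the robot, and variables do not carry over. Pictures are saved under pics/ and viewed, at most 10 in all, crops included, and the job is handed in when it is done.

Besides the shell and the picture viewer there is one more tool, called after ">>>" as a command line: name --argument value ..., lists and objects as JSON in quotes. servo_tool: Moves the arm, as the interface text tells. Its arguments: {"type":"object","properties":{"deltas":{"type":"string"},"newtons":{"type":"number"}},"required":["deltas"]}

```bash
mkdir -p pics; cat > h.py <<'E'
import numpy as np, cv2
from rig import env
def ray(p,uv,z=None):
    """pixel -> world, at height z or by depth (pinhole cameras)"""
    K=np.array(p["camera_matrix"]);T=np.linalg.inv(np.array(p["world_to_cam"]))
    d=np.linalg.inv(K)@[uv[0],uv[1],1.]
    if z is None:
        u,v=int(round(uv[0])),int(round(uv[1])); return T[:3,:3]@(d*p["depth"][v,u])+T[:3,3]
    w=T[:3,:3]@d; return T[:3,3]+w*(z-T[2,3])/w[2]
def cloud(p):
    K=np.array(p["camera_matrix"]);T=np.linalg.inv(np.array(p["world_to_cam"]))
    v,u=np.mgrid[:400,:640]; d=p["depth"]
    c=np.stack([(u-K[0,2])/K[0,0]*d,(v-K[1,2])/K[1,1]*d,d],-1)
    return c@T[:3,:3].T+T[:3,3]
def save(p,n,crop=None,s=1):
    im=p["img"][...,::-1]
    if crop: a,b,c,d=crop; im=im[b:d,a:c]
    cv2.imwrite("pics/"+n,cv2.resize(im,None,fx=s,fy=s,interpolation=cv2.INTER_CUBIC))
E
python3 - <<'E'
from h import *
np.set_printoptions(precision=4,suppress=True)
ims=[]
for c in("scene","top"):
    p=env.get_image(c); ims.append(p["img"])
    print(c,"cam",np.linalg.inv(p["world_to_cam"])[:3,3])
    for n in("portafilter","grinder"):
        for d in env.spot_in(n,p)[:4]: print(n,"bbox",np.round(d["bbox"]),d["conf"])
    for n,z in(("portafilter",.12),("handle",.14),("home",.12),("chute",.188),("grinder",0)):
        for d in env.spot_point(n,p)[:4]: print(n,np.round(d["uv"],1),d["conf"],ray(p,d["uv"],z))
    np.savez(c,**{k:p[k] for k in("img","depth","camera_matrix","world_to_cam")})
cv2.imwrite("pics/a.png",cv2.resize(np.vstack(ims),(480*1,600))[...,::-1])
o=env.observe();print(o["tool_rot"],o["position"],o["time_s"])
E
```

```text
scene cam [ 1.0357 -0.568   0.921 ]
portafilter bbox [295. 202.  26.  53.] 0.8
portafilter bbox [359. 206.  56.  54.] 0.78
portafilter bbox [447. 164.  31.  30.] 0.56
grinder bbox [393. 157.  98. 172.] 0.82
portafilter [296.4 218.7] 0.86 [ 0.488  -0.1211  0.12  ]
portafilter [390.7 199.8] 0.68 [0.6244 0.1077 0.12  ]
portafilter [371.  193.6] 0.67 [0.5698 0.0886 0.12  ]
handle [298.5 192.1] 0.94 [ 0.4344 -0.0618  0.14  ]
handle [349.7 210.9] 0.79 [ 0.5824 -0.016   0.14  ]
handle [440.7 162.2] 0.54 [0.6452 0.3152 0.14  ]
home [373.5 186. ] 0.82 [0.5553 0.1171 0.12  ]
chute [381.4 170.7] 0.79 [0.5734 0.1199 0.188 ]
grinder [390.1 196.6] 0.56 [ 0.5526  0.2189 -0.    ]
top cam [ 0.174  -0.0336  1.5552]
portafilter bbox [293. 180.  63.  26.] 0.84
portafilter bbox [305. 252.  51.  52.] 0.7
grinder bbox [232. 179. 120.  91.] 0.94
portafilter [270.8 179.6] 0.86 [0.573  0.0846 0.12  ]
portafilter [319.6 237.2] 0.8 [ 0.3865 -0.0573  0.12  ]
portafilter [183.7 195. ] 0.63 [0.5366 0.3527 0.12  ]
handle [155.3 187.3] 0.63 [0.5597 0.4337 0.14  ]
home [260.3 180. ] 0.88 [0.5732 0.117  0.12  ]
chute [258.5 173.7] 0.76 [0.5738 0.1148 0.188 ]
grinder [231.7 198.6] 0.97 [0.5471 0.2258 0.    ]
[[-0.9512  0.3087  0.    ]
 [ 0.3087  0.9512  0.    ]
 [-0.      0.     -1.    ]] [0.1698 0.5231 0.2313] 0.8
```

View pics/a.png

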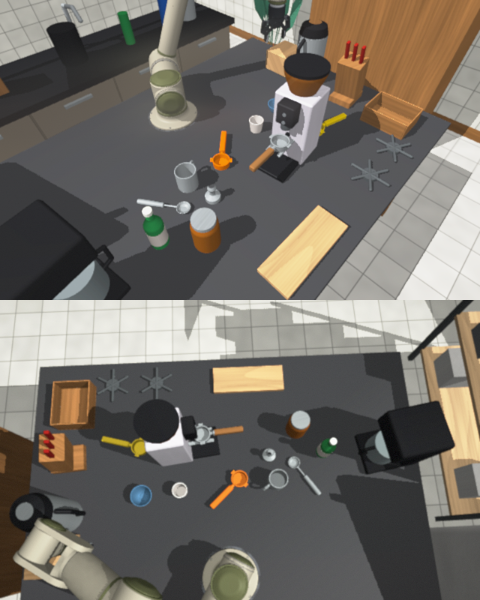

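The pictures show three candidates. Orange: scene (295,202), top (305,252), loose on the counter. Yellow: scene (447,164), top about (165,197), behind the grinder. Steel head with wooden handle: scene (359,206), top (293,180), on the fork. I choose the last and will measure it and check it in a crop.

```bash
python3 - <<'E'
from h import *
np.set_printoptions(precision=4,suppress=True)
A=[]
for n,crop in(("top",(225,130,345,220)),("scene",(310,130,430,250))):
    p=dict(np.load(n+".npz")); c=cloud(p); hsv=cv2.cvtColor(p["img"],cv2.COLOR_RGB2HSV)
    a,b,e,f=crop; m=np.zeros((400,640),bool); m[b:f,a:e]=1
    z=c[...,2]
    h=m&(hsv[...,1]>90)&(hsv[...,0]<22)&(z>.12)&(z<.17)&(c[...,0]>.45)&(c[...,1]<.15)
    P=c[h]; 
    print(n,"handle px",h.sum(),P.min(0),P.max(0),"ztop",np.percentile(P[:,2],[10,50,90]))
    q=P[:,:2]; vx,vy,x0,y0=cv2.fitLine(q.astype(np.float32),cv2.DIST_HUBER,0,.001,.001).ravel()
    t=(q-[x0,y0])@[vx,vy]; print(" line dir",vx,vy,"ends",[x0,y0]+np.outer([t.min(),t.max()],[vx,vy]))
    # top faces of the body for grinder yaw
    s=m&(z>.1)&(z<.165)&~h&(c[...,1]<.14); print(" head/fork z",np.percentile(c[s][:,2],[5,25,50,75,95]), "rim box",c[s&(z>.14)].min(0),c[s&(z>.14)].max(0))
    im=p["img"][b:f,a:e,::-1]; A.append(cv2.resize(im,(480,480*(f-b)//(e-a)),interpolation=cv2.INTER_CUBIC)[:300 if n=="top" else 480])
A=[cv2.resize(x,(400,300)) for x in A]
cv2.imwrite("pics/b.png",np.hstack(A))
# grinder column side walls: vertical faces, from scene
p=dict(np.load("scene.npz"));c=cloud(p)
q=c[(c[...,2]>.05)&(c[...,2]<.2)&(c[...,0]>.5)&(c[...,0]<.75)&(c[...,1]>.14)&(c[...,1]<.36)][:,:2]
vx,vy,x0,y0=cv2.fitLine(q.astype(np.float32),cv2.DIST_HUBER,0,.001,.001).ravel();print("side wall",vx,vy,x0,y0,len(q))
p=dict(np.load("top.npz"));c=cloud(p);k=(c[...,2]>.2)&(c[...,2]<.42)&(c[...,1]>.05)&(c[...,1]<.4)
m=(c[...,2]>.008)&(c[...,2]<.03)&(c[...,0]>.47)&(c[...,0]<.68)&(c[...,1]>-.02)&(c[...,1]<.15)
print("tray",m.sum(),cv2.minAreaRect(c[m][:,:2].astype(np.float32)))
E
```

```text
top handle px 312 [ 0.5628 -0.0775  0.1345] [0.5974 0.0356 0.1599] ztop [0.1446 0.1503 0.1552]
 line dir 0.0876852 -0.9961482 ends [[ 0.5729  0.0349]
 [ 0.5828 -0.0782]]
 head/fork z [0.118  0.1226 0.1274 0.1455 0.1524] rim box [0.5261 0.0355 0.1404] [0.6131 0.115  0.1569]
scene handle px 412 [ 0.5677 -0.082   0.1293] [0.5996 0.0359 0.1536] ztop [0.1368 0.1475 0.1502]
 line dir 0.08195444 -0.9966361 ends [[ 0.5836  0.036 ]
 [ 0.5933 -0.0813]]
 head/fork z [0.1169 0.1229 0.1335 0.1447 0.1483] rim box [0.4999 0.0364 0.1401] [0.6166 0.1392 0.1518]
side wall 0.34603482 0.9382217 0.6088698 0.17940906 1633
tray 790 ((0.5728126764297485, 0.06605097651481628), (0.1672862470149994, 0.1968131810426712), 89.94805145263672)
```

View pics/b.png

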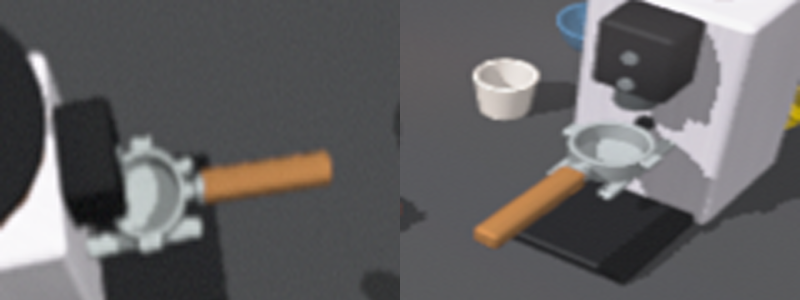

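The crop confirms it: steel head on the fork under the chute, brown wooden handle (crop left about (265,175), top pixel about (305,182)). Next I fit the grinder's face for the push axis.

```bash
python3 - <<'E'
from h import *
np.set_printoptions(precision=4,suppress=True)
p=dict(np.load("scene.npz"));c=cloud(p)
gx,gy=np.gradient(c,axis=0),np.gradient(c,axis=1)
n=np.cross(gx,gy);n/=np.linalg.norm(n,axis=-1,keepdims=True)+1e-12
z=c[...,2]; R=(c[...,0]>.42)&(c[...,0]<.72)&(c[...,1]>.08)&(c[...,1]<.36)&(abs(n[...,2])<.3)&(z>.03)&(z<.30)
def fit(m,name,k):
    q=c[m]
    for _ in range(8):
        mu=q.mean(0);w=np.linalg.svd(q-mu,full_matrices=False)[2][2]; 
        d=(c[m]-mu)@w; q=c[m][abs(d)<max(.004,0)]
    if w[k]<0:w=-w
    print(name,len(q),"n",w,"at",mu,"yaw",np.degrees(np.arctan2(-w[0],w[1])) if k else np.degrees(np.arctan2(w[1],w[0]))); return mu,w
f=fit(R&(abs(n[...,1])>.85)&(c[...,1]<.22)&(z<.3),"front",1)
s=fit(R&(abs(n[...,0])>.85)&(c[...,0]>.55),"side",0)
# grinder centre: 70 behind front, 75 inside side
a=f[1][:2]/np.linalg.norm(f[1][:2]);b=s[1][:2]/np.linalg.norm(s[1][:2])
o=np.linalg.solve([a,b],[a@f[0][:2]+.07,b@s[0][:2]-.075]);print("grinder",o,"home",o-.106*a,"left-right axis dot",a@b)
p=dict(np.load("top.npz"));ct=cloud(p);zt=ct[...,2]
for nm,C in(("scene",c),("top",ct)):
    m=(C[...,2]>.112)&(C[...,2]<.126)&(C[...,0]>.5)&(C[...,0]<.65)&(C[...,1]>.0)&(C[...,1]<.15)
    q=C[m][:,:2]-o; yv=np.array([-a[1],a[0]]); print(nm,"fork in grinder x,y pctl",np.percentile(q@a,[2,50,98]),np.percentile(q@yv,[2,50,98]),m.sum())
    m=(C[...,2]>.144)&(C[...,2]<.154)&(C[...,0]>.5)&(C[...,0]<.65)&(C[...,1]>.038)&(C[...,1]<.15)
    q=C[m][:,:2].astype(np.float32);print(" rim circle",cv2.minEnclosingCircle(q),"in grinder",(np.median(q-o,0)@a),(np.median(q-o,0)@yv))
for x in((.573,.085),(.578,-.02)): print(x,"->",(np.array(x)-o)@a,(np.array(x)-o)@yv)
E
```

```text
front 927 n [-0.1223  0.9925 -0.0002] at [0.5877 0.1524 0.1621] yaw 7.023053285507904
side 1114 n [0.9926 0.1218 0.0018] at [0.6307 0.2195 0.1724] yaw 6.993252255467867
grinder [0.5552 0.219 ] home [0.5682 0.1137] left-right axis dot -0.0005201260712326822
scene fork in grinder x,y pctl [-0.1744 -0.1192 -0.0675] [-0.0325 -0.0019  0.0577] 303
 rim circle ((0.5516059398651123, 0.09893539547920227), 0.0673464983701706) in grinder -0.12838650329752757 -0.00021923314329880608
top fork in grinder x,y pctl [-0.1721 -0.1307 -0.0692] [-0.0261  0.0124  0.0337] 254
 rim circle ((0.5467456579208374, 0.09425745159387589), 0.06686271727085114) in grinder -0.1398298868763414 0.006891945651818273
(0.573, 0.085) -> -0.13511815512867353 -0.0012516992109012498
(0.578, -0.02) -> -0.23994168740902697 0.006624028074225876
```

```bash
cat > go.py <<'E'
from h import *
from scipy.spatial.transform import Rotation as Ro
def plan(tgt,yaw,n,P=None,R=None):
    """print n rows to tgt with tool down and closing axis at yaw deg"""
    o=env.observe(); P=np.array(o["position"]) if P is None else P; R=np.array(o["tool_rot"]) if R is None else R
    c,s=np.cos(np.radians(yaw)),np.sin(np.radians(yaw)); G=np.array([[-s,c,0],[c,s,0],[0,0,-1.]])
    w=Ro.from_matrix(R.T@G).as_rotvec()/n; d=(np.array(tgt)-P)/n
    for i in range(n):
        print(np.round(R.T@d*1000,1),np.round(w,4)); R=R@Ro.from_rotvec(w).as_matrix()
E
echo ok
```

```text
ok
```

>>> servo_tool --deltas "1 -26 -31 -3 0 0 0;1 -26 -31 -3 0 0 0;1 -26 -31 -3 0 0 0;1 -26 -31 -3 0 0 0;1 -26 -31 -3 0 0 0;1 -26 -31 -3 0 0 0;1 -26 -31 -3 0 0 0;1 -26 -31 -3 0 0 0"

```text
time_s: 1.47
position: [0.2911, 0.2213, 0.2557]
tool_rot: [[-0.951, 0.308, 0.001], [0.308, 0.951, 0.0], [-0.001, 0.0, -1.0]]
ft_force: [0.1, 0.9, 0.1]
grip_width: 0.0856
gripper_force: 0.0
```

```bash
python3 -c "
from go import *
plan([.42,-.02,.26],30,8)"
```

```text
[-24.6 -23.7  -0.5] [0.0001 0.0001 0.0918]
[-26.7 -21.4  -0.5] [0.0001 0.0001 0.0918]
[-28.5 -18.8  -0.5] [0.0001 0.0001 0.0918]
[-30.1 -16.2  -0.5] [0.0001 0.0001 0.0918]
[-31.5 -13.3  -0.5] [0.0001 0.0001 0.0918]
[-32.6 -10.4  -0.5] [0.0001 0.0001 0.0918]
[-33.4  -7.3  -0.5] [0.0001 0.0001 0.0918]
[-33.9  -4.3  -0.5] [0.0001 0.0001 0.0918]
```

>>> servo_tool --deltas "1 -25 -24 0 0 0 0.092;1 -27 -21 0 0 0 0.092;1 -28 -19 0 0 0 0.092;1 -30 -16 0 0 0 0.092;1 -31 -13 0 0 0 0.092;1 -33 -10 0 0 0 0.092;1 -33 -7 0 0 0 0.092;1 -34 -4 0 0 0 0.092"

```text
time_s: 2.13
position: [0.4208, -0.0189, 0.2555]
tool_rot: [[-0.493, 0.87, 0.001], [0.87, 0.493, -0.0], [-0.0, 0.0, -1.0]]
ft_force: [0.2, 0.5, 0.0]
grip_width: 0.0857
gripper_force: 0.0
```

```bash
python3 -c "
from go import *
plan([.581,-.04,.24],5,8)"
```

```text
[-12.2  16.1   1.9] [0.0001 0.     0.0536]
[-11.3  16.7   1.9] [0.0001 0.     0.0536]
[-10.4  17.3   1.9] [0.0001 0.     0.0536]
[-9.4 17.9  1.9] [0.0001 0.     0.0536]
[-8.5 18.3  1.9] [0.0001 0.     0.0536]
[-7.5 18.8  1.9] [0.0001 0.     0.0536]
[-6.5 19.1  1.9] [0.0001 0.     0.0536]
[-5.4 19.5  1.9] [0.0001 0.     0.0536]
```

>>> servo_tool --deltas "1 -12 16 2 0 0 0.054;1 -11 17 2 0 0 0.054;1 -10 17 2 0 0 0.054;1 -9 18 2 0 0 0.054;1 -8 18 2 0 0 0.054;1 -8 19 2 0 0 0.054;1 -7 19 2 0 0 0.054;1 -5 20 2 0 0 0.054"

```text
time_s: 2.8
position: [0.5813, -0.0369, 0.2391]
tool_rot: [[-0.086, 0.996, -0.0], [0.996, 0.086, -0.0], [-0.0, -0.0, -1.0]]
ft_force: [0.3, 0.5, 1.4]
grip_width: 0.0854
gripper_force: 0.0
```

```bash
python3 - <<'E'
from go import *
np.set_printoptions(precision=4,suppress=True)
p=env.get_image("wrist"); save(p,"w1.png")
K=np.array(p["camera_matrix"]);T=np.linalg.inv(p["world_to_cam"])
def wr(uv,z):
    x=(np.array(uv)-K[:2,2])/K[0,0]; t=np.linalg.norm(x); d=np.r_[x/t*np.sin(t),np.cos(t)]; w=T[:3,:3]@d; return T[:3,3]+w*(z-T[2,3])/w[2]
for n,z in(("handle",.14),("portafilter",.12),("home",.12)):
    for d in env.spot_point(n,p)[:3]: print(n,d["uv"],d["conf"],wr(d["uv"],z))
# handle edges: wooden pixels at handle-top height
hsv=cv2.cvtColor(p["img"],cv2.COLOR_RGB2HSV)
m=((hsv[...,1]>90)&(hsv[...,0]<22)).astype(np.uint8)
v,u=np.nonzero(m); W=np.array([wr((a,b),.151) for a,b in zip(u,v)])
k=(abs(W[:,0]-.58)<.05)&(W[:,1]>-.09)&(W[:,1]<.05); W=W[k]
for y in np.arange(-.08,.04,.02):
    s=W[(W[:,1]>=y)&(W[:,1]<y+.02)]
    if len(s): print(round(y+.01,3),len(s),np.percentile(s[:,0],[2,50,98]))
print(env.observe()["position"])
E
```

```text
handle [131.2, 115.7] 0.85 [0.414  0.0214 0.14  ]
handle [319.8, 162.1] 0.59 [ 0.5816 -0.0093  0.14  ]
portafilter [318.0, 41.3] 0.91 [0.5717 0.0899 0.12  ]
portafilter [179.7, 170.7] 0.9 [ 0.4547 -0.0296  0.12  ]
-0.07 560 [0.5749 0.5858 0.5971]
-0.05 697 [0.5736 0.5845 0.5956]
-0.03 749 [0.5721 0.583  0.594 ]
-0.01 812 [0.5698 0.581  0.5923]
0.01 831 [0.5682 0.5793 0.5904]
0.03 716 [0.5669 0.5783 0.5892]
[ 0.5802 -0.0366  0.2389]
```

View pics/w1.png

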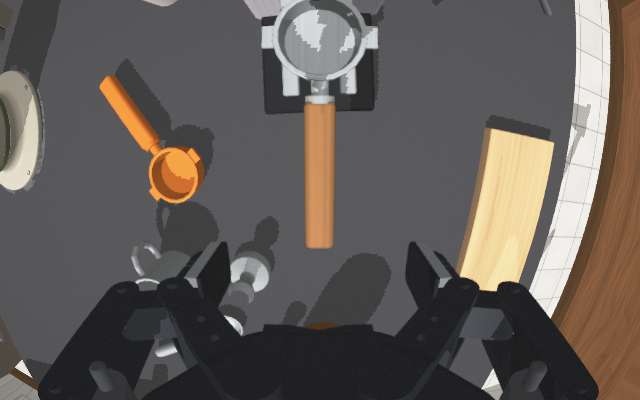

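The wrist view shows the wooden handle at (320,175) centred between the open fingers, the steel head at (320,45), and the orange decoy well to the left at (160,140). I descend onto the grip point.

>>> servo_tool --deltas "1 9 1 10 0 0 0;1 9 0 15 0 0 0;1 8 1 18 0 0 0;1 0 0 18 0 0 0;1 0 0 18 0 0 0;1 0 0 16 0 0 0;1 0 0 14 0 0 0;1 0 0 11 0 0 0"

```text
time_s: 3.67
position: [0.5789, -0.0104, 0.1188]
tool_rot: [[-0.09, 0.996, -0.001], [0.996, 0.09, 0.0], [0.0, -0.001, -1.0]]
ft_force: [-0.3, 0.4, -0.0]
grip_width: 0.0853
gripper_force: 0.0
```

>>> servo_tool --deltas "0.5 0 0 0 0 0 0;0.3 0 0 0 0 0 0;0.2 0 0 0 0 0 0;0 0 0 0 0 0 0;0 0 0 0 0 0 0;0 0 0 0 0 0 0;0 0 0 0 0 0 0;0 0 0 0 0 0 0" --newtons 100

```text
time_s: 4.33
position: [0.5804, -0.0107, 0.12]
tool_rot: [[-0.089, 0.996, 0.001], [0.996, 0.089, -0.0], [-0.0, 0.001, -1.0]]
ft_force: [-0.4, -1.3, 5.5]
grip_width: 0.0228
gripper_force: 98.0
```

```bash
python3 - <<'E'
from go import *
o=env.observe();print(o["position"],o["grip_width"],o["gripper_force"],o["ft_force"],o["wrist_torque"])
p=env.get_image("scene");save(p,"s2.png",(270,80,470,240),4)
E
```

```text
[ 0.5803541  -0.01074994  0.11995682] 0.022838746570611117 97.9524564743042 [-0.36389492 -1.26595354  5.50008647] [ 0.17968791  0.10329897 -0.0543976 ]
```

View pics/s2.png

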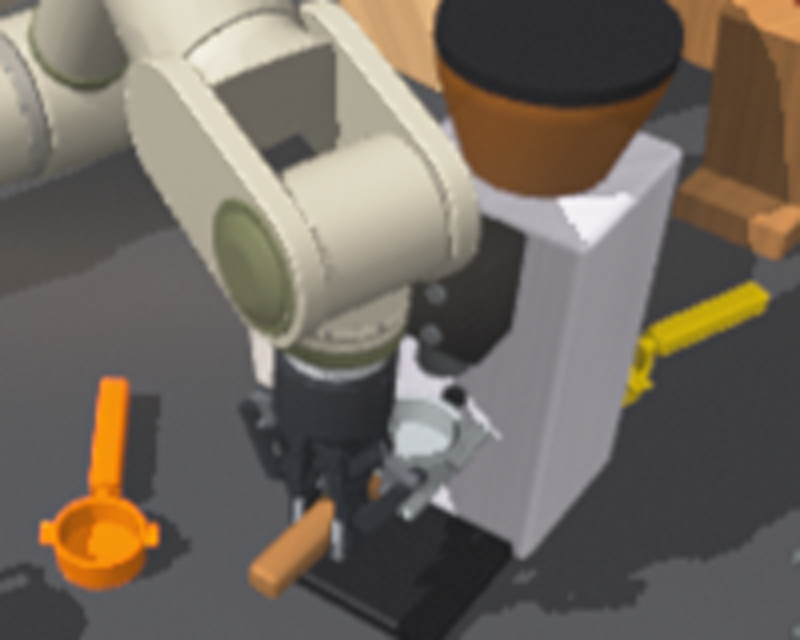

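The handle is between the fingers (image about (330,520)), head still on the fork. The wrist body comes near the grinder housing, so I check that clearance from depth before pushing.

```bash
python3 - <<'E'
from go import *
np.set_printoptions(precision=3,suppress=True)
p=env.get_image("top");c=cloud(p);old=cloud(dict(np.load("top.npz")))
# arm pixels: changed vs. first picture, above counter
ch=(np.linalg.norm(c-old,axis=-1)>.03)
o=np.array([.5552,.219]);a=np.array([-.122,.9925]);yv=np.array([-a[1],a[0]])
G=np.stack([(c[...,:2]-o)@a,(c[...,:2]-o)@yv],-1)
for z in np.arange(.15,.55,.03):
    m=ch&(c[...,2]>z)&(c[...,2]<z+.03)&(c[...,0]>.35)&(abs(G[...,1])<.15)
    h=(~ch)&(c[...,2]>z)&(c[...,2]<z+.03)&(c[...,0]>.4)&(c[...,1]>0)&(c[...,1]<.35)
    print(round(z,2),"arm gx max",np.percentile(G[m][:,0],99.5) if m.sum()>5 else None,m.sum(),"grinder gx min",np.percentile(G[h][:,0],.5) if h.sum()>5 else None)
save(p,"t2.png",(170,100,370,250),4)
E
```

```text
0.15 arm gx max None 1 grinder gx min -0.1272018386200647
0.18 arm gx max None 4 grinder gx min -0.08541323970220473
0.21 arm gx max None 4 grinder gx min -0.11994930116492945
0.24 arm gx max None 2 grinder gx min -0.1198701719093541
0.27 arm gx max 0.4138563319657688 18 grinder gx min -0.11692169386200531
0.3 arm gx max -0.020031711370843103 19 grinder gx min -0.09939406927591415
0.33 arm gx max -0.17625030945643 49 grinder gx min None
0.36 arm gx max -0.17335607578784507 136 grinder gx min -0.07410314830662265
0.39 arm gx max -0.007058859193156896 1140 grinder gx min -0.07345971546787382
0.42 arm gx max -0.13300089368389414 964 grinder gx min None
0.45 arm gx max -0.13776055199613502 580 grinder gx min None
0.48 arm gx max -0.12986270498216437 314 grinder gx min None
0.51 arm gx max -0.1354173202841175 99 grinder gx min None
0.54 arm gx max None 0 grinder gx min None
```

View pics/t2.png

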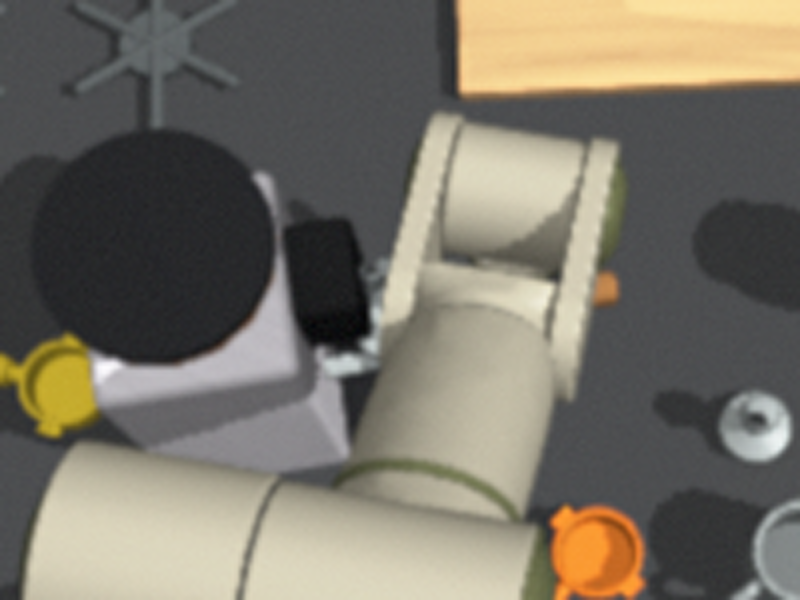

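```bash
python3 - <<'E'
from go import *
np.set_printoptions(precision=3,suppress=True)
p=env.get_image("scene");c=cloud(p);oc=cloud(dict(np.load("scene.npz")))
ch=(np.linalg.norm(c-oc,axis=-1)>.03)
o=np.array([.5552,.219]);a=np.array([-.122,.9925]);yv=np.array([-a[1],a[0]])
G=np.stack([(c[...,:2]-o)@a,(c[...,:2]-o)@yv],-1)
for z in np.arange(.2,.52,.02):
    m=ch&(c[...,2]>z)&(c[...,2]<z+.02)&(c[...,0]>.45)&(c[...,0]<.75)&(c[...,1]<.12)
    h=(oc[...,2]>z)&(oc[...,2]<z+.02)&(oc[...,0]>.45)&(oc[...,1]>.05)&(oc[...,1]<.35)
    g=(oc[h][:,:2]-o)@a
    print(round(z,2),m.sum(),"arm gx",np.percentile(G[m][:,0],[1,50,99]) if m.sum()>3 else None,"grinder gx min",np.percentile(g,1) if len(g)>3 else None)
E
```

```text
0.2 261 arm gx [-0.252 -0.242 -0.22 ] grinder gx min -0.11997029170742915
0.22 121 arm gx [-0.252 -0.242 -0.225] grinder gx min -0.1215447300990459
0.24 123 arm gx [-0.83  -0.261 -0.225] grinder gx min -0.12146110984529669
0.26 194 arm gx [-0.826 -0.261 -0.221] grinder gx min -0.12091393294506564
0.28 246 arm gx [-0.828 -0.259 -0.216] grinder gx min -0.11945455630198798
0.3 132 arm gx [-0.674 -0.261 -0.22 ] grinder gx min -0.06275997386370938
0.32 304 arm gx [-0.944 -0.254 -0.209] grinder gx min -0.06419096288223751
0.34 179 arm gx [-0.301 -0.274 -0.193] grinder gx min -0.07167394001711838
0.36 606 arm gx [-0.304 -0.262 -0.16 ] grinder gx min -0.07594229466597766
0.38 967 arm gx [-0.302 -0.254 -0.162] grinder gx min -0.07690007731813574
0.4 1557 arm gx [-0.297 -0.238 -0.164] grinder gx min None
0.42 834 arm gx [-0.286 -0.221 -0.159] grinder gx min None
0.44 854 arm gx [-0.265 -0.216 -0.148] grinder gx min None
0.46 385 arm gx [-0.229 -0.202 -0.15 ] grinder gx min None
0.48 244 arm gx [-0.214 -0.186 -0.149] grinder gx min None
0.5 5 arm gx [-0.189 -0.182 -0.172] grinder gx min None
```

Margins are fine: the housing ends at 0.30 m, the wrist plate starts at about 0.33 m and stays about 30 mm from the column. I relieve the downward load by 1 mm, then push.

>>> servo_tool --deltas "0 0 0 -1 0 0 0;0 3 -0.1 0 0 0 0;0 3 -0.1 0 0 0 0;0 3 -0.1 0 0 0 0;0 3 -0.1 0 0 0 0;0 3 -0.1 0 0 0 0;0 3 -0.1 0 0 0 0;0 2 0 0 0 0 0"

```text
time_s: 5.15
position: [0.5778, 0.009, 0.1204]
tool_rot: [[-0.089, 0.996, 0.0], [0.996, 0.089, -0.002], [-0.002, 0.0, -1.0]]
ft_force: [1.0, -8.4, 1.6]
grip_width: 0.0226
gripper_force: 98.2
```

>>> servo_tool --deltas "0 2 0 0 0 0 0;0 2 -0.1 0 0 0 0;0 1 0 0 0 0 0;0 0 0 0 0 0 0"

```text
time_s: 5.48
position: [0.5773, 0.0136, 0.1204]
tool_rot: [[-0.089, 0.996, 0.0], [0.996, 0.089, -0.002], [-0.002, 0.0, -1.0]]
ft_force: [1.0, -7.6, 0.9]
grip_width: 0.0226
gripper_force: 98.2
```

>>> servo_tool --deltas "0 1 0 0 0 0 0;0 1 0 0 0 0 0;0 1 0 0 0 0 0;0 0 0 0 0 0 0"

```text
time_s: 5.82
position: [0.5773, 0.0146, 0.1204]
tool_rot: [[-0.089, 0.996, 0.001], [0.996, 0.089, -0.005], [-0.005, 0.0, -1.0]]
ft_force: [0.6, -17.6, 1.4]
grip_width: 0.0224
gripper_force: 98.0
```

The force jumped to 17.6 N after 25.4 mm of travel, so the head is against the face. I hold it there.

>>> servo_tool --deltas "0 0 0 0 0 0 0;0 0 0 0 0 0 0;0 0 0 0 0 0 0;0 0 0 0 0 0 0;0 0 0 0 0 0 0;0 0 0 0 0 0 0;0 0 0 0 0 0 0;0 0 0 0 0 0 0"

```text
time_s: 6.48
position: [0.5773, 0.0146, 0.1204]
tool_rot: [[-0.089, 0.996, 0.001], [0.996, 0.089, -0.005], [-0.005, 0.0, -1.0]]
ft_force: [0.1, -17.2, 1.0]
grip_width: 0.0225
gripper_force: 98.0
```

>>> servo_tool --deltas "0 0 0 0 0 0 0;0 0 0 0 0 0 0;0 0 0 0 0 0 0;0 0 0 0 0 0 0;0 0 0 0 0 0 0;0 0 0 0 0 0 0;0 0 0 0 0 0 0;0 0 0 0 0 0 0"

```text
time_s: 7.15
position: [0.5773, 0.0146, 0.1204]
tool_rot: [[-0.089, 0.996, 0.001], [0.996, 0.089, -0.005], [-0.005, 0.0, -1.0]]
ft_force: [1.2, -17.7, 0.5]
grip_width: 0.0226
gripper_force: 98.0
```

>>> servo_tool --deltas "0 0 0 0 0 0 0;0 0 0 0 0 0 0;0 0 0 0 0 0 0;0 0 0 0 0 0 0;0 0 0 0 0 0 0;0 0 0 0 0 0 0;0 0 0 0 0 0 0;0 0 0 0 0 0 0"

```text
time_s: 7.82
position: [0.5773, 0.0146, 0.1204]
tool_rot: [[-0.089, 0.996, 0.001], [0.996, 0.089, -0.005], [-0.005, 0.0, -1.0]]
ft_force: [1.1, -16.5, 0.7]
grip_width: 0.0225
gripper_force: 98.0
```

>>> servo_tool --deltas "0 0 0 0 0 0 0;0 0 0 0 0 0 0;0 0 0 0 0 0 0;0 0 0 0 0 0 0"

```text
time_s: 8.15
position: [0.5773, 0.0146, 0.1204]
tool_rot: [[-0.089, 0.996, 0.001], [0.996, 0.089, -0.005], [-0.005, 0.0, -1.0]]
ft_force: [0.9, -18.0, 1.6]
grip_width: 0.0225
gripper_force: 98.0
```

```bash
python3 - <<'E'
from go import *
np.set_printoptions(precision=3,suppress=True)
o=env.observe();print(o["position"],o["ft_force"],o["time_s"])
p=env.get_image("wrist"); save(p,"w3.png",(200,0,440,180),3)
E
```

```text
[0.577 0.015 0.12 ] [  0.861 -17.963   1.611] 8.15
```

View pics/w3.png

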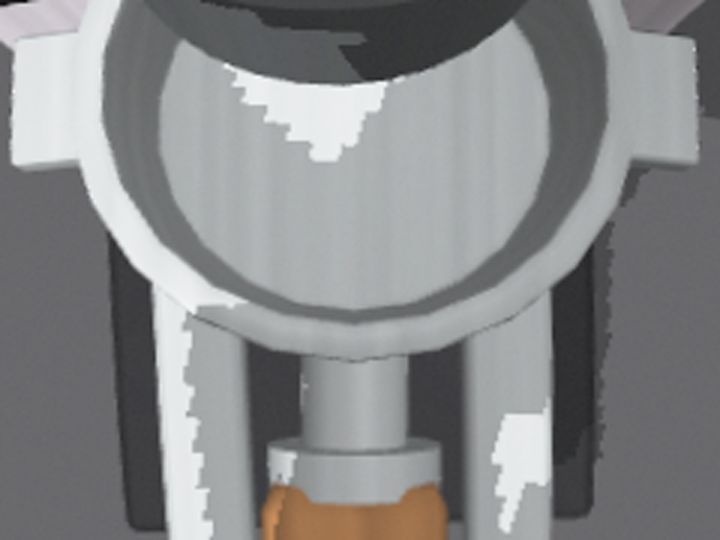

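The head sits centred on the fork (crop about (350,150)), tight under the chute, and has been held for over 2.3 s. I draw it back along the fork axis.

>>> servo_tool --deltas "0 -3 0.1 0 0 0 0;0 -6 0.2 0 0 0 0;0 -8 0.3 0 0 0 0;0 -10 0.3 0 0 0 0;0 -10 0.3 0 0 0 0;0 -10 0.3 0 0 0 0;0 -10 0.3 0 0 0 0;0 -10 0.3 0 0 0 0"

```text
time_s: 8.87
position: [0.5849, -0.0504, 0.1202]
tool_rot: [[-0.089, 0.996, -0.0], [0.996, 0.089, 0.0], [0.0, -0.0, -1.0]]
ft_force: [0.2, 1.8, 1.3]
grip_width: 0.0227
gripper_force: 98.1
```

>>> servo_tool --deltas "0 -10 0.3 0 0 0 0;0 -10 0.3 0 0 0 0;0 -10 0.3 0 0 0 0;0 -10 0.3 0 0 0 0;0 -7 0.2 0 0 0 0;0 -4 0.1 0 0 0 0;0 0 0 0 0 0 0"

```text
time_s: 9.45
position: [0.5909, -0.1011, 0.12]
tool_rot: [[-0.088, 0.996, -0.0], [0.996, 0.088, -0.0], [-0.0, -0.001, -1.0]]
ft_force: [0.0, -0.4, -3.2]
grip_width: 0.023
gripper_force: 98.0
```

>>> servo_tool --deltas "0 0 0 -4 0 0 0;0 0 0 -8 0 0 0;0 0 0 -10 0 0 0;0 0 0 -10 0 0 0;0 0 0 -10 0 0 0;0 0 0 -10 0 0 0;0 0 0 -10 0 0 0;0 0 0 -10 0 0 0"

```text
time_s: 10.12
position: [0.591, -0.0999, 0.1936]
tool_rot: [[-0.089, 0.996, 0.0], [0.996, 0.089, -0.0], [-0.0, 0.0, -1.0]]
ft_force: [-0.5, 0.3, -3.1]
grip_width: 0.0225
gripper_force: 98.0
```

>>> servo_tool --deltas "0 0 0 -10 0 0 0;0 0 0 -9 0 0 0;0 0 0 -6 0 0 0;0 0 0 -3 0 0 0;0 0 0 0 0 0 0;0 0 0 0 0 0 0;0 0 0 0 0 0 0;0 0 0 0 0 0 0"

```text
time_s: 10.78
position: [0.5908, -0.0999, 0.2197]
tool_rot: [[-0.089, 0.996, -0.001], [0.996, 0.089, 0.0], [0.0, -0.001, -1.0]]
ft_force: [-0.2, -0.5, -4.5]
grip_width: 0.0225
gripper_force: 98.1
```

```bash
python3 - <<'E'
from go import *
np.set_printoptions(precision=3,suppress=True)
o=env.observe();print(o["position"],o["ft_force"],o["wrist_torque"],o["time_s"],np.abs(o["qvel"]).max())
p=env.get_image("scene");save(p,"s4.png",(270,80,470,240),4)
c=cloud(p);q=np.array(o["position"]);hsv=cv2.cvtColor(p["img"],cv2.COLOR_RGB2HSV)
m=(np.abs(c[...,0]-.57)<.06)&(c[...,1]>q[1]+.05)&(c[...,1]<q[1]+.15)&(c[...,2]>q[2]-.03)&(c[...,2]<q[2]+.05)
print("head: n,z,y",m.sum(),np.percentile(c[m][:,2],[2,50,98]),np.percentile(c[m][:,1],[2,98]))
e=m&(c[...,2]>np.percentile(c[m][:,2],80));A=np.c_[c[e][:,:2],np.ones(e.sum())]
print("rim slope",np.linalg.lstsq(A,c[e][:,2],rcond=None)[0])
E
```

```text
[ 0.591 -0.1    0.22 ] [-0.24  -0.455 -4.533] [-0.341  0.001  0.01 ] 10.7833 0.18295775122180266
head: n,z,y 491 [0.219 0.231 0.248] [-0.027  0.032]
rim slope [ 0.001 -0.004  0.246]
```

View pics/s4.png

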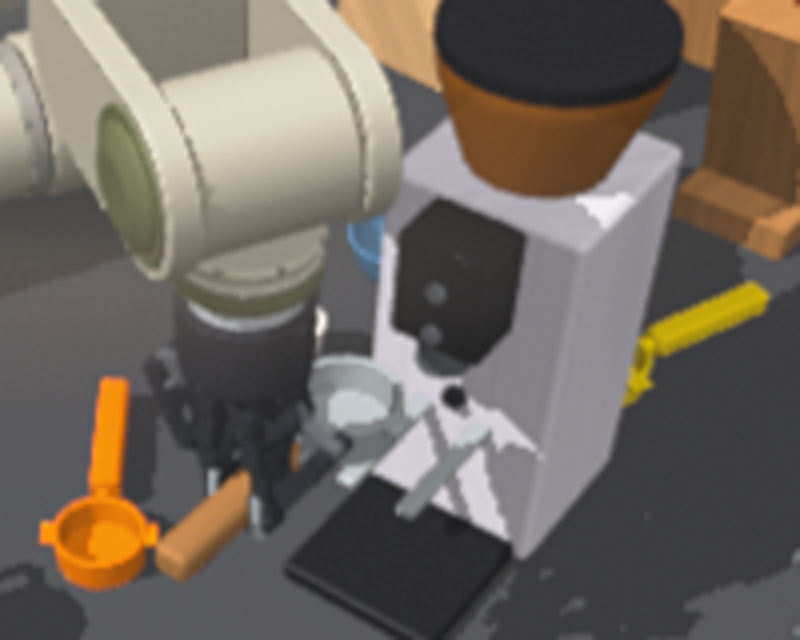

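The portafilter is held level (rim slope about 0) and about 10 cm above the fork. It is clear of the grinder, with the head at (350,390) and the switch out at (455,395), so I hand in.

```bash
python3 -c "
from rig import env
print(env.close_job())"
```

```text
the job is handed in; nothing more can be done
None
```

The portafilter was pushed home, held against the grinder's face for over two seconds, drawn straight back out and lifted about 10 cm above the fork. The job was handed in with it held level and motionless in the gripper; no verdict came back.

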